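# Free a crossed glaze-jar lid and screw it home

### The arm

A 6-joint arm with a two-finger parallel gripper is mounted at the origin on a cart in front of the work surface, level with it; the furniture and walls round the work are solid. World frame = base frame: x ahead of the robot, y to its left, z up, the work surface at z = 0. Lengths are in mm, angles in rad, forces in N, time in s.
With the tool pointing down it reaches from about 275 to 725 mm from the base axis. Payload 15.9 kg.
Tool frame: the origin (TCP) lies on the centre line of the jaws, within the pads' length; the fingertips stand 17 mm ahead of it and the grasp point (between the pads) lies 2 mm behind it (ctrl.tips_ahead is the distance from the TCP to the fingertips, in mm); z points along the fingers, y is the line along which they close (so a half turn about z gives the same grasp; the last joint's range is limited). The gripper opens to 85 mm and grips with 20 to 120 N. Pads are 22 mm wide; open, the fingers measure 114 mm over their backs; the gripper's body (76 mm by 85 mm) begins 54 mm behind the grasp point. The pads swing forward as they close: fully open they stand 13 mm farther back than shut.
Start: joints at [-1.252, 0.213, -0.034, 1.323, 0, 1.571], TCP at [156.707, -474.793, 248.306] pointing down, gripper open.
Joint ranges: [-2.98, 2.98], [-0.74, 1.72], [-1.14, 1.35], [-2.1, 2.04], [-1.57, 1.44], [-3.14, 3.14]. Speed limits (rad/s): [1.89, 1.89, 2.39, 2.57, 3.14, 3.14].

### API

Orientations are given as [roll, pitch, yaw] about the fixed x, y, z axes, in that order (R = Rz(yaw) Ry(pitch) Rx(roll)).
In Python, from workcell import status, read_camera, calibration, ctrl, nets gives the robot as it stands.
- The arm moves only by the tool play_rows, never from a script. Its argument "motion" is a list of rows, each an object with "offset": the shift along the tool's x, y, z as a fraction of full scale, a list of three; "dr": the turn, a rotation vector about the tool's x, y, z as a fraction of full scale, a list of three; "fingers": the gripper's target within -1 to 1 (fully open at 1, half-way at 0, shut at -1). A call has exactly 5 rows; each row is the pose to reach, as a shift and turn from the pose commanded when the call began, along the tool's axes at that moment; what a row does not reach only later rows make up. Full scale, the value 1, is 400 mm for a shift and 2 rad for a turn. A row lasts 1/12 s, in which the tool goes at most 41.7 mm and 7.16 degrees, less where a joint would pass 70% of its speed; a pose out of reach is approached as far as the arm can. A call with a number of a shift or a turn outside -1 to 1 is refused whole. A call with a gripper value outside its range is refused whole. The fingers move at their own pace and stop on an object; "newtons" is the grip in N (left out, the last holds). Time passes only in rows, so rows that repeat a pose let the fingers close, or fill a call up. It gives the time, the measured TCP pose, the force, the opening and the grip force at its end, in the units of the state.
- status.get_state(): the state, without advancing time (a new reading comes with each control period).
- read_camera(name): name is "scene" or "top" or "wrist"; returns the picture (480x640x3 uint8, red, green, blue); there is no depth.
- calibration(name): a dict with "fov_y" (degrees; the focal length in pixels is half the picture's height over the tangent of half this angle, whatever the lens; pixels are square), "cx", "cy" (the principal point, pixels), "distortion" ([k1, k2, p1, p2, k3] as OpenCV has them; the pictures are not rectified), "rvec" (rotation vector, rad) and "tvec" (3), from world to camera coordinates, as OpenCV has them. Camera axes: x right, y down, z forward; pixel columns grow to the right and rows downward; lengths in mm; the calibration is good to about 2 mm. A picture is of the moment at which its call begins: read the wrist's pose just before it. calibration takes no time and is no camera call; for the wrist camera it gives the pose at the moment of the call.
- ctrl.close_job(): hands the job in; it is judged then, once.
Trained networks look in the newest picture that a camera, given by its name, has taken for a name from the list of things; names that differ only in an ending like _2 or _b are one class to them, and where a whole thing is asked for, a point or a joint stands for the part that bears it (a point fixed in the world has none). Each returns a list of dicts, best first, with "score" (0 to 1); they miss things now and then, are a little off and sometimes report something else, mostly with a low value. They report only what shows in the picture. A call takes as long as a camera call. They do not tell look-alikes from the thing itself.
- nets.regions_of(camera, thing): "region" (480x640 bool, what is visible of it) and "extent" ([left, top, right, bottom] in pixels, round what is visible of it).
- nets.landmark_of(camera, thing): "uv" ([column, row] in pixels: a listed point, or the origin of a listed thing).
The state is a dict: "time": time; "joints": joint angles; "qvel": joint speeds; "joint_torque": joint torques, N m; "ee_pos": TCP position; "ee_rot": TCP orientation; "wrist_force": force on the tool from outside, world axes, zero at the start; "wrist_torque": the same for the moment, N m; "grip_width": finger opening in mm; "finger_force": force on a finger pad.
Only numpy, scipy, OpenCV 4.12 (cv2) and the standard library are available. Lean on these libraries where they do the work, as an engineer would, in place of code of your own. Each camera call takes 0.05 s, during which the arm holds its last target. There are 200 camera calls.

### The job

The lid of the low oblong glaze jar was started crooked and only lies on top of its thread. Without lifting it off, turn it back (anticlockwise from above) until it drops into the thread, then screw it forward (clockwise) fully home and let go. Leave the tall round jar, which is closed already, untouched.

Things in the scene. Friction and masses are not known exactly. Their poses are not given: they have to be found in the camera images.
- lid_bar (a point): Centre of the upright bar (54 mm long along x, 14 thick, 34 high) on the loose grey lid of the low jar. Lid 69 mm across, 0.1 kg; its flat top is 17 mm below this point. It lies on the crest of the thread, bar 43 to 65 deg clockwise of the jar's x axis (a stop blocks it at 70). Two lugs inside lie under the bar's ends. Held tight it does not fall by itself: lower it or loosen the grip.
- squat_jar: Low oblong white glaze jar, 112 mm (x) by 88 (y), shoulder 60 high, its rubber foot fixed to the counter. Origin: centre of the underside, on the axis of neck and lid; z up. Two small ribs on the shoulder mark the x axis.
- thread (a point): Centre of the neck's foot on the low jar, 60 mm above the jar's origin, same axes. With the bar along x (+-15 deg, stop beyond) the lid can drop 10 mm into the gaps of the thread; turned clockwise from there it sinks 4 mm more to a stop at 70 deg from x. The bar's centre is 57 mm above this point on the crest, 47 dropped in, 43 home. Play 2 mm all round; it turns easily.
- tall_jar: Tall round white glaze jar, 94 mm across, shoulder 85 high, 145 mm high with its grey lid of the same kind, already closed. Fixed to the counter. Origin: centre of the underside.
Things that resemble listed ones, but are neither listed nor needed, are in the scene too. What is shaped like the part that bears lid_bar but purple is not meant.

How it is judged:
By the outcome, as a careful person would: the job done as asked, in the order asked, and still so for the second after the job is handed in, with the robot touching nothing.
It also fails if it takes over 40 s, if anything falls off the work surface, if the arm or the gripper's body presses on something with over 40 N, if the wrist force passes 120 N, or if a joint passes its speed limit or range.

## Working session

There is one attempt and no reset: what is moved stays moved. The work goes in short steps, Python scripts to look and compute and a tool call to move; the robot and the scene stay as the last step left them, time stands still between calls to the robot, and variables do not carry over. Pictures are saved under pics/ and viewed, at most 10 in all, crops included, and the job is handed in when it is done.

Besides the shell and the picture viewer there is one more tool, called as a command line: name --argument value ..., lists and objects as JSON in quotes. play_rows: Moves the arm, as the interface text tells. Its arguments: {"type":"object","properties":{"motion":{"type":"array","items":{"type":"object","properties":{"offset":{"type":"array","items":{"type":"number","minimum":-1,"maximum":1}},"dr":{"type":"array","items":{"type":"number","minimum":-1,"maximum":1}},"fingers":{"type":"number"}}}},"newtons":{"type":"number"}},"required":["motion"]}

```bash
mkdir -p pics
cat > h.py <<'E'
import numpy as np, cv2
from scipy.spatial.transform import Rotation as Rn
from workcell import status, read_camera, calibration, ctrl, nets
def cam(n):
    c=calibration(n); f=240/np.tan(np.radians(c['fov_y'])/2)
    K=np.array([[f,0,c['cx']],[0,f,c['cy']],[0,0,1]]); return K,np.array(c['distortion'],float),np.array(c['rvec'],float),np.array(c['tvec'],float)
def ray(n,uv):
    K,d,r,t=cam(n); R=cv2.Rodrigues(r)[0]
    p=cv2.undistortPoints(np.array([[uv]],float),K,d)[0,0]
    return -R.T@t, R.T@np.array([p[0],p[1],1])
def at_z(n,uv,z):
    o,v=ray(n,uv); return o+v*(z-o[2])/v[2]
def proj(n,P):
    K,d,r,t=cam(n); return cv2.projectPoints(np.array(P,float).reshape(-1,1,3),r,t,K,d)[0].reshape(-1,2)
def snap(n,name,crop=None,scale=1):
    im=read_camera(n)
    a=im if crop is None else im[crop[1]:crop[3],crop[0]:crop[2]]
    cv2.imwrite(f'pics/{name}.png',cv2.resize(a[...,::-1],None,fx=scale,fy=scale,interpolation=cv2.INTER_CUBIC)); return im
E
python3 - <<'E'
from h import *
s=status.get_state(); print(s)
a=snap('scene','a'); 
for n in('scene','top'):
    if n=='top': snap('top','b')
    for t,z in(('lid_bar',117),('squat_jar',0),('thread',60),('tall_jar',0)):
        for r in nets.landmark_of(n,t)[:4]: print(n,t,round(r['score'],2),np.round(r['uv']),np.round(at_z(n,r['uv'],z)))
E
```

```text
{'time': 0.0, 'joints': array([-1.25201943e+00,  2.13335425e-01, -3.50462344e-02,  1.32350374e+00,
       -2.88426517e-05,  1.57081981e+00]), 'qvel': array([ 1.35469956e-05, -7.96877814e-04, -2.07602027e-03, -8.36443430e-04,
        2.67317967e-04, -1.10487772e-03]), 'joint_torque': array([-1.63577861e-04, -6.86168575e+01,  4.87117839e+01,  1.73938338e-02,
        8.70605663e-05,  3.93169785e-05]), 'ee_pos': array([ 156.59476034, -474.51027576,  247.83161725]), 'ee_rot': array([-3.14050358e+00,  2.88682130e-05,  3.18753446e-01]), 'wrist_force': array([-0.43799967,  0.3245348 , -0.95524764]), 'wrist_torque': array([-0.03845091,  0.03416466, -0.02750296]), 'finger_force': 0.0, 'grip_width': 85.56493830223366}
scene lid_bar 0.76 [389. 237.] [359. -83. 117.]
scene lid_bar 0.72 [313. 201.] [ 544. -136.  117.]
scene squat_jar 0.63 [312. 255.] [ 543. -126.    0.]
scene thread 0.96 [311. 230.] [ 543. -124.   60.]
scene tall_jar 0.58 [256. 317.] [523.  97.   0.]
top lid_bar 0.87 [391. 202.] [ 551. -139.  117.]
top squat_jar 0.89 [379. 214.] [ 549. -134.    0.]
top tall_jar 0.64 [257. 225.] [523.  96.   0.]
```

View pics/a.png

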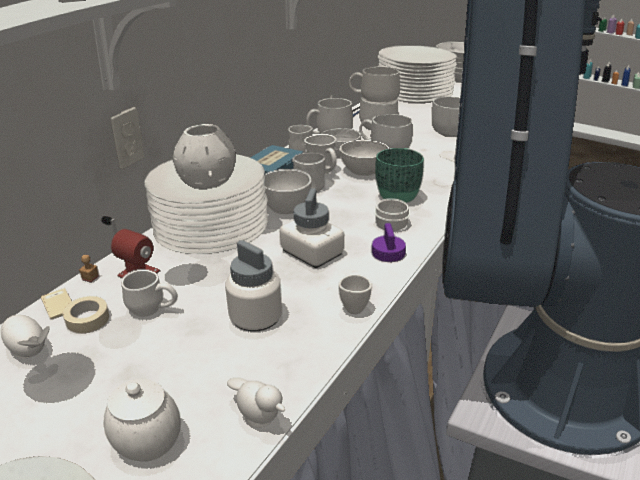

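View pics/b.png

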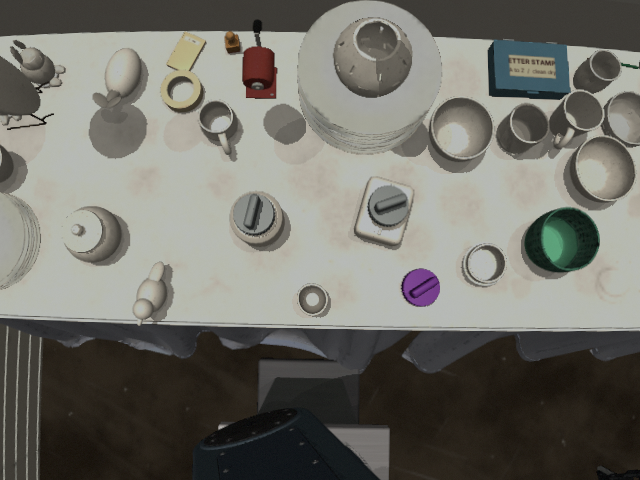

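The top view shows three candidates for the lid: grey bar on the low oblong jar (390,203), the tall jar's grey lid (253,213), and a purple lid on the counter (421,287). I choose (390,203), the only grey one on an oblong jar. Next I'll check it in a close crop and measure its angles.

Run:
```python
from h import *
im=snap('top','c',(340,160,440,260),6)
for t,z in(('squat_jar',60),('lid_bar',100)):
    for r in nets.regions_of('top',t)[:3]:
        m=r['region'].astype(np.uint8); c=max(cv2.findContours(m,0,2)[0],key=cv2.contourArea)[:,0]
        W=np.array([at_z('top',p,z)[:2] for p in c],np.float32)
        print(t,round(r['score'],2),r['extent'],cv2.minAreaRect(W))
# brightness blob of the bar
s=status.get_state()
for q in [(543,-128,60)]: print(proj('top',[q]))
for r in nets.landmark_of('top','thread'): print(r)
```

```text
squat_jar 0.63 [352.6, 178.3, 412.9, 247.4] ((545.87255859375, -135.97445678710938), (88.00695037841797, 115.39907836914062), 74.41532135009766)
lid_bar 0.9 [403.1, 268.4, 439.7, 308.0] ((409.6524963378906, -192.66879272460938), (63.24796676635742, 64.99122619628906), 19.110015869140625)
lid_bar 0.57 [365.4, 187.2, 410.7, 226.4] ((548.0115356445312, -137.25439453125), (71.53121185302734, 68.97310638427734), 0.5505570769309998)
[[379.69293226 212.08105912]]
```

View pics/c.png

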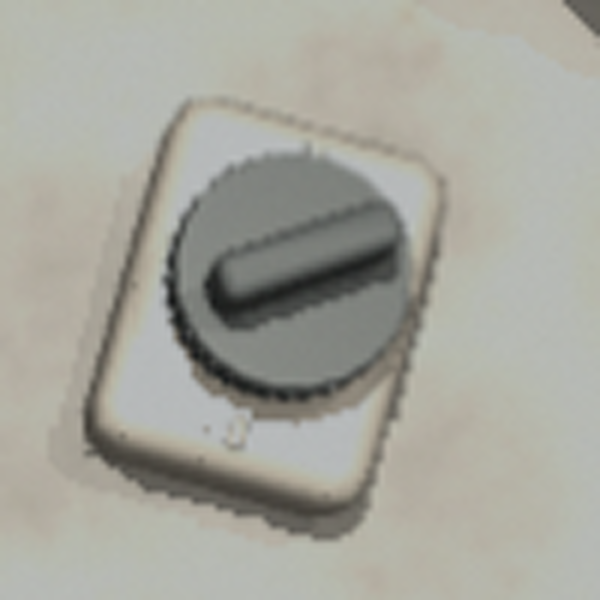

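play_rows --motion '[{"offset":[0.096,-0.04,0],"dr":[0,0,-0.06],"fingers":1},{"offset":[0.19,-0.08,0],"dr":[0,0,-0.12],"fingers":1},{"offset":[0.285,-0.12,0],"dr":[0,0,-0.18],"fingers":1},{"offset":[0.38,-0.16,0],"dr":[0,0,-0.24],"fingers":1},{"offset":[0.475,-0.2,0],"dr":[0,0,-0.3],"fingers":1}]'

```text
time: 1.12
ee_pos: [313.1, -337.8, 248.5]
ee_rot: [3.141, 0.0, 0.924]
wrist_force: [0.4, -0.8, 0.3]
grip_width: 85.4
finger_force: 0.0
```

```bash
cat >> h.py <<'E'
def go(pos,yawdeg,base=None):
    """fractions from the current pose to a down-pointing pose"""
    s=status.get_state(); R=Rn.from_euler('xyz',s['ee_rot']); T=Rn.from_euler('xyz',[np.pi,0,np.radians(yawdeg)])
    print('t',round(s['time'],2),'pos',np.round(s['ee_pos'],1),'rpy',np.round(np.degrees(s['ee_rot']),1),'q6',np.round(s['joints'][5],2),'F',np.round(s['wrist_force'],1),'w',round(s['grip_width'],1))
    print('offset',np.round(R.inv().apply(np.array(pos)-s['ee_pos'])/400,4),'dr',np.round((R.inv()*T).as_rotvec()/2,4))
E
python3 -c "
from h import *
go((546,-134,248),113)"
```

```text
t 1.12 pos [ 313.1 -337.8  248.5] rpy [180.   0.  53.] q6 1.39 F [ 0.4 -0.8  0.3] w 85.4
offset [0.7575 0.1578 0.0012] dr [ 2.00e-04  1.00e-04 -5.24e-01]
```

play_rows --motion '[{"offset":[0.095,0.02,0],"dr":[0,0,-0.06],"fingers":1},{"offset":[0.19,0.04,0],"dr":[0,0,-0.12],"fingers":1},{"offset":[0.28,0.058,0],"dr":[0,0,-0.18],"fingers":1},{"offset":[0.37,0.077,0],"dr":[0,0,-0.24],"fingers":1},{"offset":[0.46,0.096,0],"dr":[0,0,-0.3],"fingers":1}]'

```text
time: 1.53
ee_pos: [455.4, -214.7, 248.5]
ee_rot: [3.141, 0.0, 1.525]
wrist_force: [0.7, -0.7, 0.4]
grip_width: 85.3
finger_force: 0.0
```

```bash
python3 -c "
from h import *
go((546,-134,248),113)"
```

```text
t 1.53 pos [ 455.4 -214.7  248.5] rpy [180.    0.   87.4] q6 1.18 F [ 0.7 -0.7  0.4] w 85.3
offset [0.212  0.2169 0.0012] dr [ 1.000e-04  1.000e-04 -2.236e-01]
```

play_rows --motion '[{"offset":[0.07,0.072,0],"dr":[0,0,-0.06],"fingers":1},{"offset":[0.14,0.144,0],"dr":[0,0,-0.12],"fingers":1},{"offset":[0.212,0.217,0],"dr":[0,0,-0.18],"fingers":1},{"offset":[0.212,0.217,0],"dr":[0,0,-0.222],"fingers":1},{"offset":[0.212,0.217,0],"dr":[0,0,-0.222],"fingers":1}]'

```text
time: 1.95
ee_pos: [546.3, -134.6, 247.6]
ee_rot: [-3.141, -0.001, 1.97]
wrist_force: [0.0, 0.1, -0.3]
grip_width: 85.3
finger_force: 0.0
```

Run:
```python
from h import *
go((546,-134,130),113)
im=snap('wrist','d')
o,v=ray('wrist',(320,240)); print(o,v)
for t,z in(('lid_bar',117),('squat_jar',0),('thread',60)):
    for r in nets.landmark_of('wrist',t)[:3]: print(t,round(r['score'],2),np.round(r['uv']),np.round(at_z('wrist',r['uv'],z),1))
for t,z in(('squat_jar',60),('lid_bar',100)):
    for r in nets.regions_of('wrist',t)[:2]: print(t,round(r['score'],2),np.round(r['extent']))
```

```text
t 1.95 pos [ 546.3 -134.6  247.6] rpy [-180.    -0.   112.9] q6 0.93 F [ 0.   0.1 -0.3] w 85.3
offset [ 0.0015 -0.      0.2941] dr [-0.0003 -0.0003 -0.0011]
[515.81912912 -65.58199655 374.23449455] [ 0.10527626 -0.28421691 -0.95303086]
lid_bar 0.85 [326. 241.] [ 547.6 -141.9  117. ]
lid_bar 0.67 [139. 230.] [ 433.7 -181.2  117. ]
squat_jar 0.89 [241. 126. 408. 288.]
lid_bar 0.97 [111. 178. 195. 262.]
lid_bar 0.63 [275. 174. 377. 290.]
```

View pics/d.png

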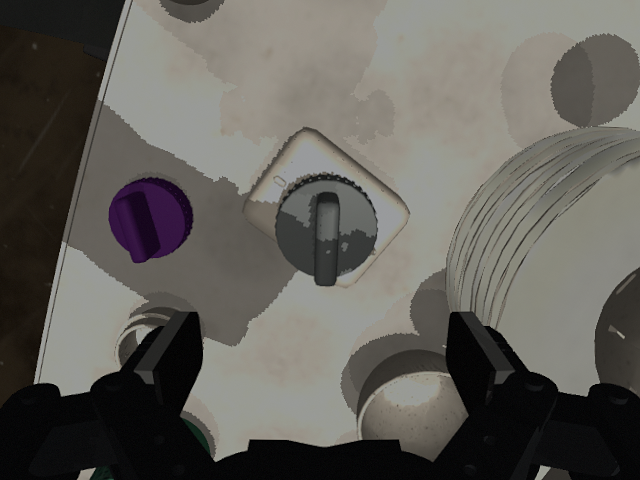

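Run:
```python
from h import *
from scipy.optimize import least_squares
a=np.linspace(0,2*np.pi,90)
def box(x,y,yaw):
    c,s=np.cos(yaw),np.sin(yaw)
    P=[(x+c*u-s*v,y+s*u+c*v,z) for u in(-27,27) for v in(-7,7) for z in(100,134)]
    q=proj('wrist',P); return np.r_[q.min(0),q.max(0)]
def lid(x,y):
    q=proj('wrist',np.c_[x+34.5*np.cos(a),y+34.5*np.sin(a),0*a+100]); r=proj('wrist',np.c_[x+34.5*np.cos(a),y+34.5*np.sin(a),0*a+85]); q=np.r_[q,r]
    return np.r_[q.min(0),q.max(0)]
b=[315,192,340,286]; l=[275,174,378,290]
for f,t,x0 in((box,b,[547,-139,np.radians(113)]),(lid,l,[547,-139])):
    r=least_squares(lambda p:f(*p)-t,x0,x_scale=[1,1,.02][:len(x0)]); print(r.x,r.fun.round(1))
print(np.degrees([1.97]))
for y in(105,109,113,117): print(y,box(547,-139,np.radians(y)).round(1))
# edge line directions
im=cv2.imread('pics/d.png'); cv2.imwrite('pics/e.png',cv2.resize(im[110:310,220:430],None,fx=2.8,fy=2.8,interpolation=cv2.INTER_CUBIC))
```

```text
[ 547.33021313 -140.62448365    1.96047393] [ 0.4 -1.6 -0.4  1.7]
[ 548.38043799 -144.25676363] [ 0.4  6.8 -0.4 -7.5]
[112.87268564]
105 [310.9 186.9 346.1 286.2]
109 [313.9 187.4 342.9 285.8]
113 [315.4 187.8 339.8 285.3]
117 [312.1 187.2 342.8 285.9]
```

View pics/e.png

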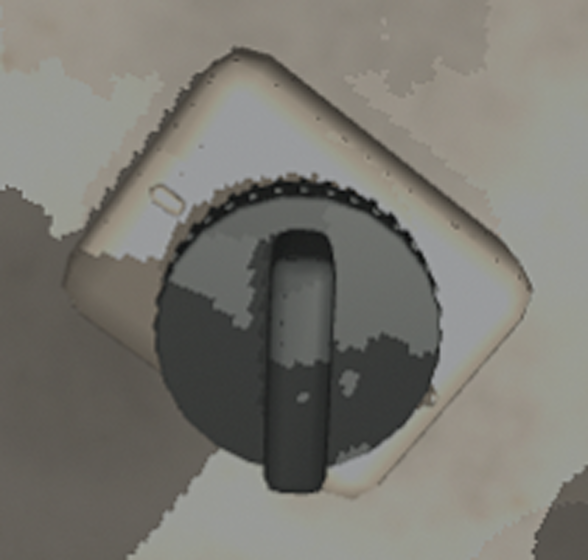

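Run:
```python
from h import *
A=at_z('wrist',(280,181.3),62);B=at_z('wrist',(374.3,252),62);print(A,B,(A+B)/2,np.degrees(np.arctan2(*(A-B)[1::-1])))
for u in((327,197),(325,285)): print(at_z('wrist',u,134))
P=at_z('wrist',(329,205),134),at_z('wrist',(325,283),134); print(np.degrees(np.arctan2(*(P[0]-P[1])[1::-1])))
go((546.5,-139,124),112.5)
```

```text
[ 505.18001401 -129.33246546   62.        ] [ 592.54919752 -153.35552086   62.        ] [ 548.86460576 -141.34399316   62.        ] 164.62586440707167
[ 535.75326565 -113.23637451  134.        ]
[ 555.58141621 -164.5021601   134.        ]
109.63590431801295
t 2.25 pos [ 544.7 -137.   248.6] rpy [180.    0.  112.3] q6 0.94 F [-0.3 -0.7  0.4] w 85.5
offset [-0.0062  0.0021  0.3116] dr [ 0.0001  0.0001 -0.002 ]
```

The crop confirms the grey bar on the oblong jar: the ribs are at (280,181) and (374,252), and the bar runs from (327,195) to (325,285). Jar x axis is about 164.6°, the bar about 111°, and the centre about (547,-139.5). Next I'll lower over the bar.

play_rows --motion '[{"offset":[-0.009,0,0.08],"dr":[0,0,0],"fingers":0.2},{"offset":[-0.009,0,0.16],"dr":[0,0,0],"fingers":0.2},{"offset":[-0.009,0,0.23],"dr":[0,0,0],"fingers":0.2},{"offset":[-0.009,0,0.28],"dr":[0,0,0],"fingers":0.2},{"offset":[-0.009,0,0.31],"dr":[0,0,0],"fingers":0.2}]' --newtons 30

```text
time: 2.67
ee_pos: [545.1, -139.9, 122.0]
ee_rot: [-3.14, -0.001, 1.96]
wrist_force: [-0.2, 0.7, 0.3]
grip_width: 51.0
finger_force: 0.0
```

Run:
```python
from h import *
go((547,-139.5,124),112.5)
snap('wrist','f')
```

```text
t 2.67 pos [ 545.1 -139.9  122. ] rpy [-1.799e+02 -1.000e-01  1.123e+02] q6 0.93 F [-0.2  0.7  0.3] w 51.0
offset [-0.0009  0.0048 -0.0049] dr [-0.001  -0.0007 -0.0016]
```

View pics/f.png

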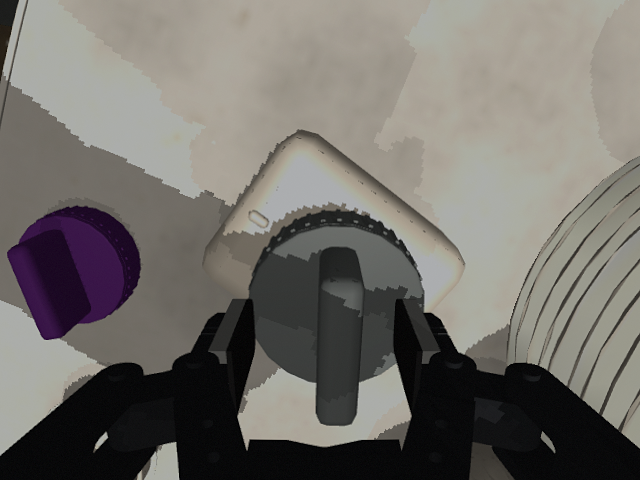

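Run:
```python
from h import *
s=status.get_state();R=Rn.from_euler('xyz',s['ee_rot'])
for d in((0,0,0),(0,0,17),(11,0,17),(11,25.5,17),(11,-25.5,17),(11,25.5,5),(11,-25.5,5)): print(d,proj('wrist',[s['ee_pos']+R.apply(d)]).round(1))
for u in((340,247),(339,410)):
    p=at_z('wrist',u,134); print(p.round(1), R.inv().apply(p-s['ee_pos']).round(1))
for u in((338,282),(338,335)): pass
```

```text
(0, 0, 0) [[326.6 341.4]]
(0, 0, 17) [[326.4 317.5]]
(11, 0, 17) [[326.5 290.7]]
(11, 25.5, 17) [[395.8 290.7]]
(11, -25.5, 17) [[257.1 290.5]]
(11, 25.5, 5) [[401.3 305.3]]
(11, -25.5, 5) [[251.9 305.1]]
[ 533.5 -103.1  134. ] [ 38.1   3.6 -13.2]
[ 555.  -154.4  134. ] [-17.5   4.  -13.3]
```

Run:
```python
from h import *
from scipy.optimize import least_squares
s=status.get_state();R=Rn.from_euler('xyz',s['ee_rot'])
cmd=np.array([546.7,-139.4,124.3]); 
def loc(p): return R.inv().apply(np.asarray(p)-s['ee_pos']).round(1)
# tool-frame z-levels by commanded z: shift world z by (meas-cmd)
dz=s['ee_pos'][2]-124.3
a=np.linspace(0,2*np.pi,180)
def lid(x,y):
    q=proj('wrist',np.c_[x+34.5*np.cos(a),y+34.5*np.sin(a),0*a+100+dz]); return np.r_[q.min(0),q.max(0)]
r=least_squares(lambda p:(lid(*p)-[249,224,425,385]),[547,-139]); print('lid',loc([*r.x,117+dz]),r.fun)
for u in((338,426),(340,280),(340,247)): print(u,loc(at_z('wrist',u,134+dz)),loc(at_z('wrist',u,100+dz)))
A=at_z('wrist',(258,218),62+dz); print('rib',loc(A))
c=nets.landmark_of('wrist','lid_bar')
for t in c[:2]: print(t['uv'],t['score'],loc(at_z('wrist',t['uv'],117+dz)))
```

```text
lid [-0.5  4.1  7.3] [ 0.08084268  0.92379465 -0.08091015 -1.23401164]
(338, 426) [-27.2   3.9  -9.8] [-57.3   5.3  24.1]
(340, 280) [26.6  3.9 -9.6] [12.2  5.2 24.3]
(340, 247) [36.9  3.7 -9.6] [25.5  5.  24.3]
rib [ 26.6 -31.2  62.5]
[337.7, 333.4] 0.94 [-2.4  4.5  7.3]
[52.5, 284.8] 0.83 [ 15.5 -98.7   7.7]
```

play_rows --motion '[{"offset":[-0.001,0.01,0],"dr":[0,0,0],"fingers":0.2},{"offset":[-0.001,0.01,0],"dr":[0,0,0],"fingers":-0.4},{"offset":[-0.001,0.01,0],"dr":[0,0,0],"fingers":-1},{"offset":[-0.001,0.01,0],"dr":[0,0,0],"fingers":-1},{"offset":[-0.001,0.01,0],"dr":[0,0,0],"fingers":-1}]' --newtons 25

```text
time: 3.18
ee_pos: [551.0, -138.5, 125.1]
ee_rot: [3.141, 0.001, 1.963]
wrist_force: [-1.0, -0.3, 4.9]
grip_width: 13.3
finger_force: 31.3
```

play_rows --motion '[{"offset":[0,0,0],"dr":[0,0,0],"fingers":-1},{"offset":[0,0,0],"dr":[0,0,0],"fingers":-1},{"offset":[0,0,0],"dr":[0,0,0],"fingers":-1},{"offset":[0,0,0],"dr":[0,0,0],"fingers":-1},{"offset":[0,0,0],"dr":[0,0,0],"fingers":-1}]' --newtons 25

```text
time: 3.6
ee_pos: [551.0, -138.4, 125.1]
ee_rot: [3.141, 0.001, 1.963]
wrist_force: [-0.4, -0.2, 6.4]
grip_width: 13.6
finger_force: 31.5
```

play_rows --motion '[{"offset":[0,0,0],"dr":[0,0,-0.045],"fingers":-1},{"offset":[0,0,0],"dr":[0,0,-0.09],"fingers":-1},{"offset":[0,0,0],"dr":[0,0,-0.135],"fingers":-1},{"offset":[0,0,0],"dr":[0,0,-0.18],"fingers":-1},{"offset":[0,0,0],"dr":[0,0,-0.225],"fingers":-1}]'

```text
time: 4.02
ee_pos: [551.1, -138.4, 125.1]
ee_rot: [3.141, 0.001, 2.417]
wrist_force: [-0.1, -0.7, 6.2]
grip_width: 13.7
finger_force: 31.4
```

play_rows --motion '[{"offset":[0,0,0],"dr":[0,0,-0.045],"fingers":-1},{"offset":[0,0,0],"dr":[0,0,-0.09],"fingers":-1},{"offset":[0,0,0],"dr":[0,0,-0.135],"fingers":-1},{"offset":[0,0,0],"dr":[0,0,-0.18],"fingers":-1},{"offset":[0,0,0],"dr":[0,0,-0.225],"fingers":-1}]'

```text
time: 4.43
ee_pos: [550.5, -138.3, 124.5]
ee_rot: [3.142, 0.0, 2.867]
wrist_force: [-0.2, -0.3, -0.9]
grip_width: 13.5
finger_force: 30.5
```

Run:
```python
from h import *
go((550.5,-138,114),164.6); print(status.get_state()['wrist_torque'])
snap('wrist','g')
go((550.5,-138,114),164.6)
```

```text
t 4.43 pos [ 550.5 -138.3  124.5] rpy [180.    0.  164.3] q6 0.03 F [-0.2 -0.3 -0.9] w 13.5
offset [0.0003 0.0006 0.0261] dr [ 0.      0.0001 -0.0028]
[ 0.02217099 -0.00985588  0.08214978]
t 4.48 pos [ 550.5 -138.3  124.4] rpy [180.   -0.  164.7] q6 0.02 F [-0.7 -0.3 -0.8] w 13.2
offset [0.0002 0.0006 0.026 ] dr [ 0.     -0.      0.0006]
```

View pics/g.png

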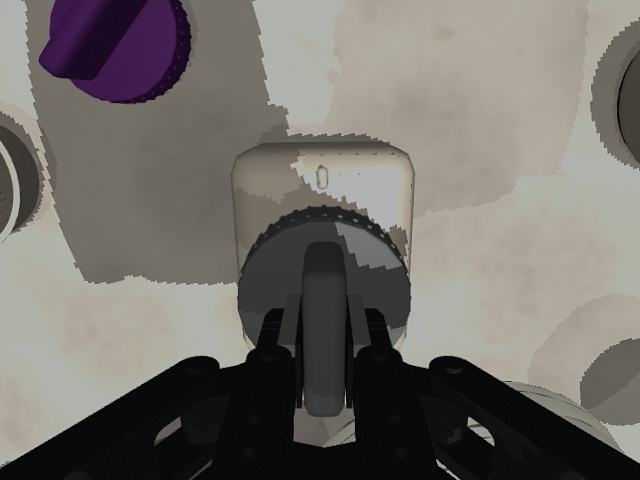

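The bar now lines up with the rib at (322,178), and the upward force is gone, so the lid is hanging over the gaps. Next I'll lower it 10 mm.

play_rows --motion '[{"offset":[0,0,0.005],"dr":[0,0,0],"fingers":-1},{"offset":[0,0,0.01],"dr":[0,0,0],"fingers":-1},{"offset":[0,0,0.015],"dr":[0,0,0],"fingers":-1},{"offset":[0,0,0.02],"dr":[0,0,0],"fingers":-1},{"offset":[0,0,0.024],"dr":[0,0,0],"fingers":-1}]'

```text
time: 4.9
ee_pos: [550.6, -138.3, 114.9]
ee_rot: [3.142, 0.0, 2.862]
wrist_force: [-11.1, 2.6, 31.5]
grip_width: 13.2
finger_force: 35.3
```

play_rows --motion '[{"offset":[0,0,0],"dr":[0,0,0],"fingers":-0.6},{"offset":[0,0,0],"dr":[0,0,0],"fingers":-0.5},{"offset":[0,0,0],"dr":[0,0,0],"fingers":-0.5},{"offset":[0,0,0],"dr":[0,0,0],"fingers":-0.5},{"offset":[0,0,0],"dr":[0,0,0],"fingers":-0.5}]'

```text
time: 5.32
ee_pos: [550.5, -138.3, 114.6]
ee_rot: [3.142, -0.0, 2.863]
wrist_force: [0.3, -0.5, 0.5]
grip_width: 21.4
finger_force: 0.0
```

Run:
```python
from h import *
go((550.5,-138,114),164.6)
snap('wrist','i')
cv2.imwrite('pics/i.png',np.vstack([cv2.imread('pics/i.png')[120:440,200:460]]))
```

```text
t 5.32 pos [ 550.5 -138.3  114.6] rpy [180.  -0. 164.] q6 0.03 F [ 0.3 -0.5  0.5] w 21.4
offset [0.0003 0.0008 0.0016] dr [ 0.     -0.     -0.0051]
```

View pics/i.png

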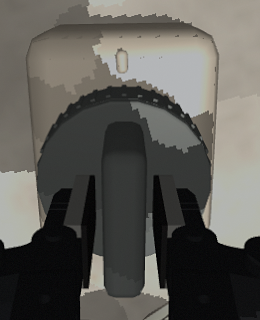

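The lid keeps the same pixel width (about 175) while the jar looks larger, so it has dropped with the tool. No force remains with the grip open. Next I'll regrip and screw clockwise.

play_rows --motion '[{"offset":[0,0,0],"dr":[0,0,0],"fingers":-1},{"offset":[0,0,0],"dr":[0,0,0],"fingers":-1},{"offset":[0,0,0],"dr":[0,0,0],"fingers":-1},{"offset":[0,0,0],"dr":[0,0,0.03],"fingers":-1},{"offset":[0,0,0],"dr":[0,0,0.06],"fingers":-1}]'

```text
time: 5.78
ee_pos: [550.6, -138.3, 114.8]
ee_rot: [3.142, 0.0, 2.74]
wrist_force: [-0.0, 0.1, 1.1]
grip_width: 13.6
finger_force: 28.1
```

play_rows --motion '[{"offset":[0,0,0.0005],"dr":[0,0,0.03],"fingers":-1},{"offset":[0,0,0.001],"dr":[0,0,0.06],"fingers":-1},{"offset":[0,0,0.0015],"dr":[0,0,0.09],"fingers":-1},{"offset":[0,0,0.002],"dr":[0,0,0.12],"fingers":-1},{"offset":[0,0,0.0025],"dr":[0,0,0.15],"fingers":-1}]'

```text
time: 6.2
ee_pos: [550.8, -138.2, 113.9]
ee_rot: [3.141, 0.0, 2.44]
wrist_force: [0.4, 0.7, 2.5]
grip_width: 13.5
finger_force: 28.4
```

play_rows --motion '[{"offset":[0,0,0.001],"dr":[0,0,0.04],"fingers":-1},{"offset":[0,0,0.002],"dr":[0,0,0.08],"fingers":-1},{"offset":[0,0,0.003],"dr":[0,0,0.12],"fingers":-1},{"offset":[0,0,0.0038],"dr":[0,0,0.16],"fingers":-1},{"offset":[0,0,0.0045],"dr":[0,0,0.2],"fingers":-1}]'

```text
time: 6.62
ee_pos: [551.2, -138.1, 112.3]
ee_rot: [3.14, 0.0, 2.039]
wrist_force: [1.7, 1.8, 4.4]
grip_width: 13.5
finger_force: 28.6
```

play_rows --motion '[{"offset":[0,0,0.0008],"dr":[0,0,0.035],"fingers":-1},{"offset":[0,0,0.0016],"dr":[0,0,0.07],"fingers":-1},{"offset":[0,0,0.0024],"dr":[0,0,0.105],"fingers":-1},{"offset":[0,0,0.003],"dr":[0,0,0.14],"fingers":-1},{"offset":[0,0,0.0034],"dr":[0,0,0.165],"fingers":-1}]'

```text
time: 7.03
ee_pos: [550.5, -138.3, 110.9]
ee_rot: [3.141, 0.0, 1.709]
wrist_force: [-6.4, 0.9, 10.9]
grip_width: 13.6
finger_force: 29.8
```

Run:
```python
from h import *
go((550.5,-138,110.7),94.6); print(status.get_state()['wrist_torque'])
```

```text
t 7.03 pos [ 550.5 -138.3  110.9] rpy [180.    0.   97.9] q6 1.19 F [-6.4  0.9 10.9] w 13.6
offset [0.0007 0.0001 0.0006] dr [0.0001 0.     0.0291]
[0.21327814 1.48158664 0.34805797]
```

play_rows --motion '[{"offset":[0,0,0],"dr":[0,0,0.015],"fingers":-1},{"offset":[0,0,0],"dr":[0,0,0.03],"fingers":-1},{"offset":[0,0,0],"dr":[0,0,0.045],"fingers":-1},{"offset":[0,0,0],"dr":[0,0,0.06],"fingers":-1},{"offset":[0,0,0],"dr":[0,0,0.065],"fingers":-1}]'

```text
time: 7.45
ee_pos: [550.4, -138.0, 110.8]
ee_rot: [-3.142, -0.0, 1.583]
wrist_force: [-3.5, 2.1, 6.1]
grip_width: 13.8
finger_force: 73.3
```

Run:
```python
from h import *
go((550.5,-138,110.7),94.6); print(status.get_state()['wrist_torque'])
```

```text
t 7.45 pos [ 550.4 -138.   110.8] rpy [-180.    -0.    90.7] q6 1.31 F [-3.5  2.1  6.1] w 13.8
offset [-0.      0.0001  0.0003] dr [-0.     -0.0001 -0.0341]
[0.17972696 0.69509922 1.96419905]
```

Torque rose to 2 N·m near 94°, so the lid is at the stop. Next I'll let go, rise and check.

play_rows --motion '[{"offset":[0,0,0],"dr":[0,0,0],"fingers":-0.5},{"offset":[0,0,0],"dr":[0,0,0],"fingers":-0.2},{"offset":[0,0,0],"dr":[0,0,0],"fingers":0},{"offset":[0,0,0],"dr":[0,0,0],"fingers":0.1},{"offset":[0,0,0],"dr":[0,0,0],"fingers":0.1}]'

```text
time: 7.87
ee_pos: [550.5, -138.3, 110.5]
ee_rot: [-3.141, -0.0, 1.583]
wrist_force: [0.2, 0.9, -1.3]
grip_width: 47.1
finger_force: 0.0
```

play_rows --motion '[{"offset":[0,0,-0.03],"dr":[0,0,0],"fingers":0.1},{"offset":[0,0,-0.1],"dr":[0,0,0],"fingers":0.1},{"offset":[0,0,-0.18],"dr":[0,0,0],"fingers":0.1},{"offset":[0,0,-0.26],"dr":[0,0,0],"fingers":0.1},{"offset":[0,0,-0.3],"dr":[0,0,0],"fingers":0.1}]'

```text
time: 8.28
ee_pos: [551.3, -138.5, 234.3]
ee_rot: [3.138, 0.001, 1.583]
wrist_force: [-0.3, -1.5, -0.3]
grip_width: 47.0
finger_force: 0.0
```

Run:
```python
from h import *
go((550.5,-138,230),94.6)
im=read_camera('wrist')
for r in nets.landmark_of('wrist','lid_bar')[:2]: print(r['uv'],r['score'],at_z('wrist',r['uv'],103))
a=im[110:330,200:450]
def box(zc,yaw):
    c,s=np.cos(np.radians(yaw)),np.sin(np.radians(yaw))
    return proj('wrist',[(550.4+c*u-s*v,-138.2+s*u+c*v,zc+17) for u,v in((-27,-7),(-27,7),(27,7),(27,-7))])
a=cv2.resize(a[...,::-1],None,fx=2.4,fy=2.4)
for z,col in((103,(0,255,0)),(107,(0,0,255))):
    cv2.polylines(a,[((box(z,94.6)-[200,110])*2.4).astype(int)],True,col,1)
cv2.imwrite('pics/j.png',a)
```

```text
t 8.28 pos [ 551.3 -138.5  234.3] rpy [1.798e+02 1.000e-01 9.070e+01] q6 1.31 F [-0.3 -1.5 -0.3] w 47.0
offset [ 0.0013 -0.0021  0.0108] dr [ 0.0018  0.0005 -0.0341]
[153.1, 291.7] 0.76 [ 437.68347333 -182.58894976  103.        ]
[320.0, 229.8] 0.69 [ 548.88083228 -138.27614712  103.        ]
```

View pics/j.png

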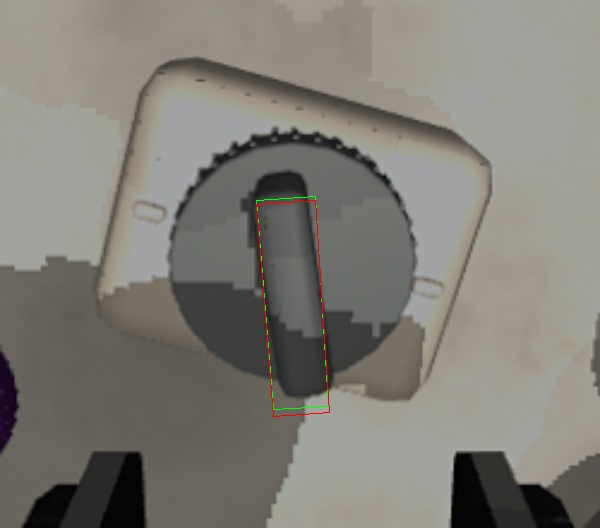

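Run:
```python
from h import *
read_camera('wrist'); go((550.5,-138,230.6),94.6)
im=read_camera('wrist')
cv2.imwrite('pics/k.png',cv2.resize(im[110:330,200:450,::-1],None,fx=2.4,fy=2.4))
u=lambda p:(p[0]/2.4+200,p[1]/2.4+110)
A=at_z('wrist',u((149,212)),62);B=at_z('wrist',u((428,287)),62)
print('ribs',A,B,np.linalg.norm(A-B),np.degrees(np.arctan2(*(A-B)[1::-1])))
C=at_z('wrist',u((284,200)),120);D=at_z('wrist',u((307,385)),120)
print('bar',(C+D)/2,np.linalg.norm(C-D),np.degrees(np.arctan2(*(C-D)[1::-1])))
for z in(86,90,100):
    L=at_z('wrist',u((169,262)),z);Rr=at_z('wrist',u((416,262)),z); print(z,np.linalg.norm(L-Rr))
```

```text
t 8.43 pos [ 551.2 -138.5  231.6] rpy [179.9   0.   90.7] q6 1.31 F [ 0.5 -0.8 -1.8] w 46.8
offset [ 0.0013 -0.0018  0.0025] dr [ 0.0012  0.0003 -0.0341]
ribs [ 505.63518767 -126.19282466   62.        ] [ 588.77967879 -148.1190622    62.        ] 85.98701236910716 165.22672537026781
bar [ 549.04774378 -133.71633265  120.        ] 46.968768941182084 97.47731170926205
86 67.6344450540774
90 66.6347016942194
100 64.13534329457424
```

The lid sits low: its 69 mm width fits a top height of about 86 mm, which is home. The bar is about 68 to 70° from the ribs at crop pixels (149,212) and (428,287). The gripper is clear, so I'm handing in.

```bash
python3 -c "
from workcell import ctrl
print(ctrl.close_job())"
```

```text
the job is handed in; nothing more can be done
None
```

The lid of the low jar was turned back until it dropped into its thread, then screwed clockwise to the stop and released, and the job is handed in; my last look put the bar about 68° from the jar's axis (the stop is at 70°), and I never went near the tall jar.

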